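Rake transformers into an even layer for drying

TASK

The four yellow transformers are bunched at the far end of the black drying tray. With the orange-handled rake, set its tines down in the bed between the two rows and rake the front row towards the robot, so that the layer is even: the front two lie flat in the near half and the back two in the far half, all clear of the white line across the middle. Touch the transformers only with the rake, and finally stand the rake upright on the bench outside the tray.

Things in the scene. Friction and masses are not known exactly. Their poses are not given: they have to be found in the camera images.
- rake_grip (a point): Rake, 220 g, standing on its tines: orange upright handle (18 mm in x, 40 in y, 44 to 114 mm above the tine ends) on a steel head (30 x 80 mm, 34 to 44 up); two rows of five tines, 26 mm overall in x, 78 in y. Point: mid-grip, 88 mm above the tine ends; z up, x across the rake (either x side pushes), y along the rows. The blue-handled brush nearby is not it.
- tray: Black tray fixed to the bench, outside 262 (x) by 142 mm (y), bed inside 250 x 130, floor 6 mm thick, walls 6 mm thick and 24 mm high above the bench. Origin: centre of its underside, at bench level; +x along its length to the far end where the transformers start, -x to the near end (robot). A 6 mm white line crosses the bed at x = 0.
- front_left_mid (a point): Front row, left: potted transformer, yellow block with a steel band, 30 x 30 x 28 mm (28 upright), 60 g, loose on the tray floor. Point: its centre, 14 mm above the tray floor; x, y along its 30 mm sides, about parallel to the tray's. Starts about 25 mm on the far side of the white line, 44 mm from its neighbour.
- front_right_mid (a point): Front row, right: potted transformer, yellow block with a steel band, 30 x 30 x 28 mm (28 upright), 60 g, loose on the tray floor. Point: its centre, 14 mm above the tray floor; x, y along its 30 mm sides, about parallel to the tray's. 
- back_left_mid (a point): Back row, left: potted transformer, yellow block with a steel band, 30 x 30 x 28 mm (28 upright), 60 g, loose on the tray floor. Point: its centre, 14 mm above the tray floor; x, y along its 30 mm sides, about parallel to the tray's. The back row lies about 79 mm beyond the front row, leaving about 49 mm free between, and is already well placed.
- back_right_mid (a point): Back row, right: potted transformer, yellow block with a steel band, 30 x 30 x 28 mm (28 upright), 60 g, loose on the tray floor. Point: its centre, 14 mm above the tray floor; x, y along its 30 mm sides, about parallel to the tray's. 
Not all that is in view belongs to the job. What is shaped like the part that bears rake_grip but turquoise is not meant.

How it is judged:
By the outcome, as a careful person would: the job done as asked, in the order asked, and still so for the second after the job is handed in, with the robot touching nothing.
It also fails if it takes over 45 s, if anything falls off the work surface, if the arm or the gripper's body presses on something with over 40 N, if the wrist force passes 120 N, or if a joint passes its speed limit or range.

ROBOT

A 6-joint arm with a two-finger parallel gripper is mounted at the origin on the work surface. World frame = base frame: x ahead of the robot, y to its left, z up, the work surface at z = 0. Lengths are in m, angles in rad, forces in N, time in s.
With the tool pointing down it reaches from about 0.4 to 0.825 m from the base axis. Payload 7 kg.
Tool frame: the origin (TCP) lies midway between the tips of the shut fingers; the grasp point (between the pads) lies 19 mm behind it; z points along the fingers, y is the direction in which the jaws open and shut (so a half turn about z gives the same grasp; the last joint's range is limited). The gripper opens to 85 mm and grips with 20 to 120 N. Pads are 22 mm wide; open, the fingers measure 114 mm over their backs; the gripper's body (76 mm by 85 mm) begins 54 mm behind the grasp point. The pads swing forward as they close: fully open they stand 13 mm farther back than shut.
Start: joints at [-0.972, 0.359, 0.012, 0, -1.224, -0.288], TCP at [0.206, -0.643, 0.231] pointing down, gripper open.
Joint ranges: [-3.07, 3.07], [-1.43, 2.12], [-1.02, 1.25], [-3.03, 1.67], [-3.05, -0], [-3.03, 3.03]. Speed limits (rad/s): [2.39, 2.39, 3.01, 3.14, 3.14, 3.14].

INTERFACE

Orientations are given as a rotation vector (axis times angle).
In Python, from cell import arm, snapshot, calibration, job, search_frame gives the robot as it stands.
- The arm moves only by the shell command python3 -m jog 'ROWS'. ROWS is JSON, a list of rows, each an object with "linear": the shift along the tool's x, y, z in m, a list of three; "roll": the turn about the tool's z in rad; "jaw": the gripper's target within -1 to 1 (fully open at 1, half-way at 0, shut at -1). In form: [{"linear": [x, y, z], "roll": roll, "jaw": jaw}, ...]. A call has 1 to 5 rows; each row is the pose to reach, as a shift and turn from the pose measured when the call began, along the tool's axes at that moment; what a row does not reach only later rows make up. A row lasts 1/10 s, in which the tool goes at most 50 mm and 8.59 degrees, less where a joint would pass 70% of its speed; a pose out of reach is approached as far as the arm can. A call with a gripper value outside its range is refused whole. The fingers move at their own pace and stop on an object; the grip force is fixed at half the most. Time passes only in rows, so rows that repeat a pose let the fingers close. It gives the time, the measured TCP pose, the force and the opening at its end, in the units of the state.
- arm.read_state(): the state, without advancing time (a new reading comes with each control period).
- snapshot(name): name is "scene" or "top" or "wrist"; returns the picture (420x560x3 uint8, blue, green, red); there is no depth.
- calibration(name): a dict with "mtx" (3x3 intrinsics, pixels), "view" (4x4, takes a point from world to camera coordinates). Camera axes: x right, y down, z forward; pixel columns grow to the right and rows downward; lengths in m; the calibration is good to about 2 mm. The wrist camera is an equidistant fisheye: a pixel r from the principal point sees the ray r / f radians off the axis. A picture is of the moment at which its call begins: read the wrist's pose just before it. calibration takes no time and is no camera call; for the wrist camera it gives the pose at the moment of the call.
- job.hand_in(): hands the job in, once; it reports no verdict.
Trained networks look in the newest picture that a camera, given by its name, has taken for a name from the list of things; names that differ only in an ending like _2 or _b are one class to them, and where a whole thing is asked for, a point or a joint stands for the part that bears it (a point fixed in the world has none). Each returns a list of dicts, best first, with "score" (0 to 1); they miss things now and then, are a little off and sometimes report something else, mostly with a low value. They report only what shows in the picture. A call takes as long as a camera call. They do not tell look-alikes from the thing itself.
- search_frame(camera, query): "xyz" ([x, y, z] in m, in the coordinates of the camera as it stood for that picture, good to about 4 mm: the middle of the surface that is visible of it).
The state is a dict: "time": time; "joints": joint angles; "qd": joint speeds; "joint_efforts": joint torques, N m; "position": TCP position; "eef_rot": TCP orientation; "force": force on the tool from outside, world axes, zero at the start; "torque": the same for the moment, N m; "grip_width": finger opening in m.
Only numpy, scipy, OpenCV 4.12 (cv2) and the standard library are available. Lean on these libraries where they do the work, as an engineer would, in place of code of your own. Each camera call takes 0.05 s, during which the arm holds its last target. There are 200 camera calls.

## Working session

There is one attempt and no reset: what is moved stays moved. The work goes in short steps, Python scripts to look and compute and a shell command to move; the robot and the scene stay as the last step left them, time stands still between calls to the robot, and variables do not carry over. Pictures are saved under pics/ and viewed, about 8 in all and at most 12, crops included, and the job is handed in when it is done.

```bash
mkdir -p pics; cat > h.py <<'E'
import numpy as np,cv2
from cell import arm,snapshot,calibration,job,search_frame
def look(cam,names):
    C=calibration(cam); im=snapshot(cam); V=np.array(C["view"]); Vi=np.linalg.inv(V)
    for n in names:
        for d in search_frame(cam,n)[:5]:
            w=(Vi@np.r_[d["xyz"],1])[:3]; print(cam,n,round(d["score"],2),w.round(4))
    return im,C
def pix(C,p):
    q=(np.array(C["view"])@np.r_[p,1])[:3]; u=np.array(C["mtx"])@q; return u[:2]/u[2]
def onplane(C,uv,z):
    V=np.linalg.inv(np.array(C["view"])); r=V[:3,:3]@np.linalg.inv(np.array(C["mtx"]))@[uv[0],uv[1],1.]
    o=V[:3,3]; return o+r*(z-o[2])/r[2]
E
python3 - <<'E'
from h import *
s=arm.read_state();print(s)
t,C=look("top",["rake_grip","tray","front_left_mid"])
sc,C2=look("scene",["rake_grip","tray"])
print(np.array(C["mtx"]),np.array(C["view"]))
cv2.imwrite("pics/a.png",t);cv2.imwrite("pics/b.png",sc)
E
```

```text
{'time': 0.0, 'joints': array([-9.71874229e-01,  3.59395469e-01,  1.10361523e-02, -2.91276490e-04,
       -1.22407674e+00, -2.88096845e-01]), 'qd': array([ 6.61590182e-04, -9.55386494e-06, -3.58156041e-04,  8.90253312e-04,
       -1.34017207e-03,  4.84439518e-04]), 'joint_efforts': array([-1.49138859e-04, -5.83312476e+01,  2.93415463e+01,  6.93653852e+00,
       -5.98263097e-03,  1.45557345e-05]), 'position': array([ 0.20625285, -0.64221618,  0.23035884]), 'eef_rot': array([ 4.86055398e-01, -3.10330174e+00, -2.51072071e-03]), 'force': array([ 0.18829528,  0.34344367, -0.60918223]), 'torque': array([-0.00227688, -0.05161892, -0.09186318]), 'grip_width': 0.0851558539333045}
top rake_grip 0.93 [0.5326 0.2595 0.0435]
top rake_grip 0.9 [0.4161 0.3181 0.047 ]
top rake_grip 0.84 [0.5317 0.3832 0.0424]
top rake_grip 0.64 [0.4388 0.1971 0.0449]
top rake_grip 0.15 [ 0.5698 -0.0072  0.0357]
top tray 0.64 [ 0.5293 -0.0013  0.0073]
top front_left_mid 0.77 [0.5607 0.0349 0.0302]
top front_left_mid 0.68 [0.6515 0.0206 0.0352]
scene rake_grip 0.98 [0.4404 0.1827 0.057 ]
scene rake_grip 0.73 [0.4312 0.3098 0.0508]
scene rake_grip 0.72 [0.5424 0.2438 0.05  ]
scene rake_grip 0.59 [0.5402 0.3756 0.053 ]
scene tray 0.86 [ 0.5278 -0.0101  0.0113]
scene tray 0.2 [0.5431 0.243  0.0485]
[[531.81256057   0.         275.97010167]
 [  0.         531.81256057 209.84501526]
 [  0.           0.           1.        ]] [[ 5.98063454e-03 -9.99981109e-01  1.41880584e-03  4.17377552e-02]
 [-9.83426773e-01 -6.13872229e-03 -1.81201817e-01  5.60706707e-01]
 [ 1.81207103e-01 -3.11589806e-04 -9.83444909e-01  1.01511155e+00]
 [ 0.00000000e+00  0.00000000e+00  0.00000000e+00  1.00000000e+00]]
```

View pics/a.png

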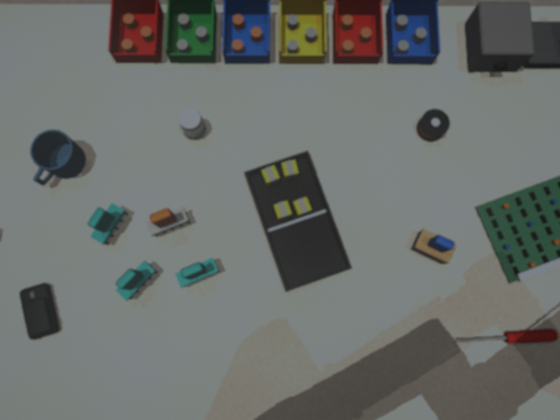

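View pics/b.png

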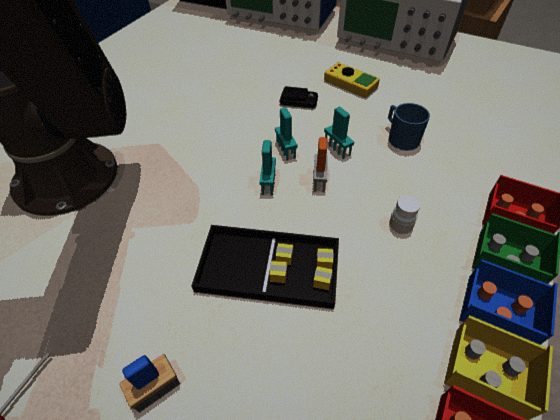

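```bash
python3 - <<'E'
from h import *
C=calibration("top");im=cv2.imread("pics/a.png");hsv=cv2.cvtColor(im,cv2.COLOR_BGR2HSV)
# tray: dark mask
m=cv2.inRange(im,(0,0,0),(75,75,75));m[:140]=0;m[300:]=0;m[:,:235]=0;m[:,360:]=0
m=cv2.morphologyEx(m,cv2.MORPH_CLOSE,np.ones((15,15)))
c=max(cv2.findContours(m,0,2)[0],key=cv2.contourArea);r=cv2.boxPoints(cv2.minAreaRect(c));print(r)
P=np.array([onplane(C,p,.02)for p in r]);print(P.round(4),P.mean(0))
for a,b in((0,1),(1,2)):
  d=P[b]-P[a];print("edge",np.hypot(*d[:2]),np.degrees(np.arctan2(d[1],d[0])))
m=cv2.inRange(hsv,(3,120,60),(20,255,255));m[:200]=0;m[240:]=0;m[:,:140]=0;m[:,200:]=0
c=max(cv2.findContours(m,0,2)[0],key=cv2.contourArea);print(cv2.minAreaRect(c))
m=cv2.inRange(hsv,(22,90,60),(36,255,255));m[:150]=0;m[230:]=0;m[:,:245]=0;m[:,330:]=0
m=cv2.morphologyEx(m,cv2.MORPH_CLOSE,np.ones((5,5)))
for c in cv2.findContours(m,0,2)[0]:
  if cv2.contourArea(c)>40:
    q=cv2.minAreaRect(c);print(q,onplane(C,q[0],.034).round(4))
crop=np.hstack([cv2.resize(im[185:305,75:235],None,fx=2.5,fy=2.5),cv2.resize(im[145:265,235:395],None,fx=2.5,fy=2.5)])
cv2.imwrite("pics/c.png",cv2.convertScaleAbs(crop,alpha=1.3))
E
```

```text
[[243.89923 172.25163]
 [309.16644 149.3199 ]
 [350.8459  267.94604]
 [285.57867 290.87775]]
[[ 0.6457  0.1127  0.02  ]
 [ 0.6964 -0.0241  0.02  ]
 [ 0.4475 -0.1071  0.02  ]
 [ 0.4008  0.0249  0.02  ]] [0.54763154 0.00159075 0.02      ]
edge 0.14589030898731392 -69.66513548956797
edge 0.26237622734633115 -161.54674136878498
((160.3275909423828, 215.5689697265625), (8.356289863586426, 19.869401931762695), 68.19859313964844)
((276.70001220703125, 211.10003662109375), (16.443843841552734, 5.059643268585205), 71.56504821777344) [0.561  0.0437 0.034 ]
((292.5, 207.5), (15.0, 17.0), 90.0) [0.5687 0.0115 0.034 ]
((307.4310302734375, 203.32757568359375), (16.155494689941406, 4.642383575439453), 68.19859313964844) [ 0.5775 -0.019   0.034 ]
((264.7069091796875, 176.0172119140625), (16.155494689941406, 5.013774394989014), 68.19859313964844) [0.6344 0.0688 0.034 ]
((279.8000183105469, 170.40000915527344), (15.811387062072754, 14.546475410461426), 71.56504821777344) [0.6465 0.0377 0.034 ]
((295.0882568359375, 166.3529510498047), (15.764815330505371, 4.365641117095947), 75.96376037597656) [0.6554 0.0061 0.034 ]
```

View pics/c.png

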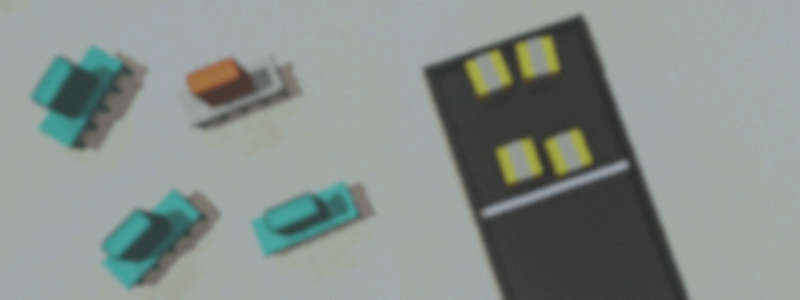

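```bash
cat >> h.py <<'E'
from scipy.spatial.transform import Rotation as R
def go(p,yaw=None):
    """tool shift to world TCP p and roll so tool y has world yaw (deg, mod 180)"""
    s=arm.read_state();M=R.from_rotvec(s["eef_rot"]).as_matrix()
    y=np.degrees(np.arctan2(M[1,1],M[0,1]))
    r=0 if yaw is None else -np.radians(((yaw-y+90)%360)-90 if False else (yaw-y+180)%360-180)
    print("t",round(s["time"],2),"at",s["position"].round(4),"yaw",y.round(1),"zaxis",M[:,2].round(3),"w",round(s["grip_width"],4),"F",s["force"].round(1))
    print("  linear",(M.T@(np.array(p)-s["position"])).round(4),"roll",np.round(r,3))
E
python3 - <<'E'
from h import *
C=calibration("top")
print(onplane(C,(161,214.5),.114), onplane(C,(160.3,215.5),.11))
go((.5,-.2,.23),200.5);go((.53,.25,.23),200.5)
E
```

```text
[0.53861388 0.26142306 0.114     ] [0.53738456 0.26353402 0.11      ]
t 0.35 at [ 0.2064 -0.6426  0.2311] yaw 107.8 zaxis [-0.  0. -1.] w 0.0852 F [ 1.3  0.8 -0.6]
  linear [-0.4149  0.3316  0.0012] roll -1.618
t 0.35 at [ 0.2064 -0.6426  0.2311] yaw 107.8 zaxis [-0.  0. -1.] w 0.0852 F [ 1.3  0.8 -0.6]
  linear [-0.581   0.7508  0.0013] roll -1.618
```

```bash
python3 -m jog '[{"linear":[-0.415,0.33,0],"roll":-0.15,"jaw":0.6},{"linear":[-0.415,0.33,0],"roll":-0.3,"jaw":0.6},{"linear":[-0.415,0.33,0],"roll":-0.45,"jaw":0.6},{"linear":[-0.415,0.33,0],"roll":-0.6,"jaw":0.6},{"linear":[-0.415,0.33,0],"roll":-0.75,"jaw":0.6}]'
python3 -c "
from h import *
go((.538,.261,.23),200.5)"
```

```text
time: 0.85
position: [0.3458, -0.433, 0.2314]
eef_rot: [-1.597, 2.705, -0.0]
force: [2.6, -0.1, 0.4]
grip_width: 0.0681
t 0.85 at [ 0.3458 -0.433   0.2314] yaw 151.1 zaxis [ 0.  0. -1.] w 0.0681 F [ 2.6 -0.1  0.4]
  linear [-0.7005  0.1669  0.0015] roll -0.862
```

```bash
python3 -m jog '[{"linear":[-0.7,0.167,0],"roll":-0.15,"jaw":0.6},{"linear":[-0.7,0.167,0],"roll":-0.3,"jaw":0.6},{"linear":[-0.7,0.167,0],"roll":-0.45,"jaw":0.6},{"linear":[-0.7,0.167,0],"roll":-0.6,"jaw":0.6},{"linear":[-0.7,0.167,0],"roll":-0.75,"jaw":0.6}]'
python3 -c "
from h import *
go((.538,.261,.23),200.5)"
```

```text
time: 1.35
position: [0.412, -0.1918, 0.2317]
eef_rot: [-2.477, 1.931, -0.002]
force: [2.5, -0.5, 1.0]
grip_width: 0.0682
t 1.35 at [ 0.412  -0.1918  0.2317] yaw -165.9 zaxis [ 0.001  0.    -1.   ] w 0.0682 F [ 2.5 -0.5  1. ]
  linear [-0.4085 -0.2325  0.0019] roll -0.112
```

```bash
python3 -m jog '[{"linear":[-0.408,-0.232,0],"roll":-0.112,"jaw":0.6},{"linear":[-0.408,-0.232,0],"roll":-0.112,"jaw":0.6},{"linear":[-0.408,-0.232,0],"roll":-0.112,"jaw":0.6},{"linear":[-0.408,-0.232,0],"roll":-0.112,"jaw":0.6},{"linear":[-0.408,-0.232,0],"roll":-0.112,"jaw":0.6}]'
python3 -c "
from h import *
go((.538,.261,.23),200.5)"
```

```text
time: 1.85
position: [0.4787, 0.0494, 0.2322]
eef_rot: [-2.58, 1.789, -0.003]
force: [1.2, -0.5, 0.5]
grip_width: 0.0682
t 1.85 at [0.4787 0.0494 0.2322] yaw -159.5 zaxis [ 0.003  0.001 -1.   ] w 0.0682 F [ 1.2 -0.5  0.5]
  linear [-0.1773 -0.1298  0.0025] roll 0.001
```

```bash
python3 -m jog '[{"linear":[-0.177,-0.13,0],"roll":0,"jaw":0.6},{"linear":[-0.177,-0.13,0],"roll":0,"jaw":0.6},{"linear":[-0.177,-0.13,0],"roll":0,"jaw":0.6},{"linear":[-0.177,-0.13,0],"roll":0,"jaw":0.6},{"linear":[-0.177,-0.13,0],"roll":0,"jaw":0.6}]'
python3 - <<'E'
from h import *
go((.538,.261,.23),200.5)
im,C=look("wrist",["rake_grip"])
np.save("cw.npy",C["view"]);print(np.array(C["mtx"]).round(1).tolist());cv2.imwrite("pics/d.png",im)
E
```

```text
time: 2.35
position: [0.5389, 0.2646, 0.232]
eef_rot: [-2.582, 1.786, -0.003]
force: [0.4, -0.4, -0.6]
grip_width: 0.0682
t 2.35 at [0.5389 0.2646 0.232 ] yaw -159.3 zaxis [ 0.003  0.001 -1.   ] w 0.0682 F [ 0.4 -0.4 -0.6]
  linear [0.003  0.0021 0.002 ] roll 0.003
wrist rake_grip 0.88 [0.441  0.1959 0.0631]
wrist rake_grip 0.65 [0.5388 0.3752 0.0578]
wrist rake_grip 0.62 [0.5384 0.2492 0.0651]
[[325.2, 0.0, 276.1], [0.0, 325.2, 206.9], [0.0, 0.0, 1.0]]
```

View pics/d.png

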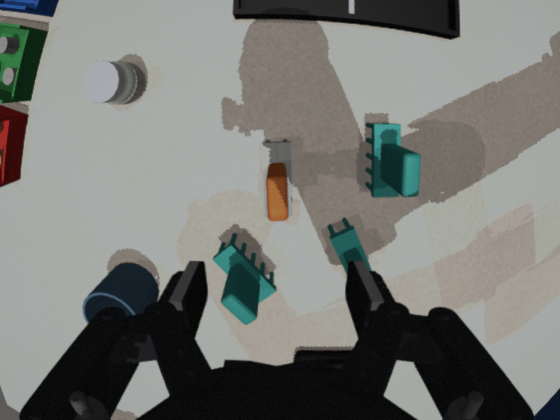

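```bash
cat >> h.py <<'E'
def wpix(C,P):
    q=(np.c_[P,np.ones(len(P))]@np.array(C["view"]).T)[:,:3];K=np.array(C["mtx"])
    rho=np.hypot(q[:,0],q[:,1]);th=np.arctan2(rho,q[:,2]);k=th/np.maximum(rho,1e-9)
    return np.c_[K[0,0]*k*q[:,0]+K[0,2],K[1,1]*k*q[:,1]+K[1,2]]
def box(x0,y0,yaw,lx,ly,z0,z1):
    c,s=np.cos(yaw),np.sin(yaw);return np.array([[x0+c*a*lx/2-s*b*ly/2,y0+s*a*lx/2+c*b*ly/2,z] for z in(z0,z1) for a in(-1,1) for b in(-1,1)])
def hull(C,P): return cv2.convexHull(wpix(C,P).astype(np.float32))
E
cat > fit.py <<'E'
from h import *
from scipy.optimize import minimize
C=calibration("wrist");im=cv2.imread("pics/d.png");hsv=cv2.cvtColor(im,cv2.COLOR_BGR2HSV)
m=cv2.inRange(hsv,(3,130,50),(18,255,255));m[:120]=0;m[260:]=0;m[:,:240]=0;m[:,320:]=0
print("area",(m>0).sum(),cv2.boundingRect(m))
def f(p):
    k=np.zeros_like(m);h=hull(C,box(p[0],p[1],p[2],.018,.04,.044,.114))
    cv2.fillConvexPoly(k,np.round(h*16).astype(np.int32),255,shift=4);return float(((k>0)^(m>0)).sum())
best=min((minimize(f,(x,y,w),method="Nelder-Mead",options=dict(initial_simplex=[(x,y,w),(x+.01,y,w),(x,y+.01,w),(x,y,w+.1)])) for x in(.53,.545) for y in(.25,.265) for w in(.25,.4)),key=lambda r:r.fun)
print(best.fun,best.x,np.degrees(best.x[2]))
print("cam",np.linalg.inv(C["view"])[:3,3])
E
python3 fit.py
```

```text
area 1070 (267, 163, 21, 58)
250.0 [0.53786656 0.26395609 0.36447591] 20.882931246237938
cam [0.56698992 0.18758945 0.37487121]
```

```bash
python3 -c "
from h import *
go((.538,.263,.069),200.9)"
```

```text
t 2.45 at [0.5387 0.2636 0.2315] yaw -159.3 zaxis [ 0.002 -0.    -1.   ] w 0.0689 F [-1.1 -0.7 -0.3]
  linear [0.0002 0.0011 0.1625] roll -0.004
```

```bash
python3 -m jog '[{"linear":[0,0.001,0.03],"roll":0,"jaw":0.6},{"linear":[0,0.001,0.075],"roll":0,"jaw":0.6},{"linear":[0,0.001,0.12],"roll":0,"jaw":0.6},{"linear":[0,0.001,0.15],"roll":0,"jaw":0.6},{"linear":[0,0.001,0.163],"roll":0,"jaw":0.6}]' && python3 -m jog '[{"linear":[0,0,0],"roll":0,"jaw":0.6}]'
python3 -c "
from h import *
go((.538,.263,.069),200.9)"
```

```text
time: 2.95
position: [0.5364, 0.2613, 0.0657]
eef_rot: [2.581, -1.786, 0.001]
force: [0.1, -0.1, 0.0]
grip_width: 0.0681
time: 3.05
position: [0.536, 0.2603, 0.0647]
eef_rot: [2.578, -1.785, -0.0]
force: [-0.5, -1.4, 0.5]
grip_width: 0.0684
t 3.05 at [0.536  0.2603 0.0647] yaw -159.4 zaxis [-0.003 -0.005 -1.   ] w 0.0684 F [-0.5 -1.4  0.5]
  linear [-0.0018 -0.0028 -0.0043] roll -0.005
```

```bash
python3 -m jog '[{"linear":[-0.002,-0.003,-0.005],"roll":0,"jaw":0.6},{"linear":[-0.002,-0.003,-0.005],"roll":0,"jaw":0},{"linear":[-0.002,-0.003,-0.005],"roll":0,"jaw":-0.5},{"linear":[-0.002,-0.003,-0.005],"roll":0,"jaw":-1},{"linear":[-0.002,-0.003,-0.005],"roll":0,"jaw":-1}]' 
python3 -m jog '[{"linear":[0,0,0],"roll":0,"jaw":-1},{"linear":[0,0,0],"roll":0,"jaw":-1},{"linear":[0,0,0],"roll":0,"jaw":-1}]'
python3 -c "
from h import *
go((.538,.263,.069),200.9)"
```

```text
time: 3.55
position: [0.5385, 0.2635, 0.0707]
eef_rot: [2.58, -1.785, 0.001]
force: [-1.4, -0.0, 6.0]
grip_width: 0.0172
time: 3.85
position: [0.5383, 0.2635, 0.0707]
eef_rot: [2.58, -1.785, 0.001]
force: [-1.3, 0.3, 3.1]
grip_width: 0.0171
t 3.85 at [0.5383 0.2635 0.0707] yaw -159.4 zaxis [-0.002 -0.004 -1.   ] w 0.0171 F [-1.3  0.3  3.1]
  linear [0.0003 0.0004 0.0017] roll -0.005
```

```bash
python3 -m jog '[{"linear":[0,0,-0.02],"roll":0,"jaw":-1},{"linear":[0,0,-0.06],"roll":0,"jaw":-1},{"linear":[0,0,-0.1],"roll":0,"jaw":-1},{"linear":[0,0,-0.13],"roll":0,"jaw":-1},{"linear":[0,0,-0.13],"roll":0,"jaw":-1}]'
python3 -c "
from h import *
go((.608,.025,.2),199)"
```

```text
time: 4.35
position: [0.5406, 0.2653, 0.2054]
eef_rot: [-2.582, 1.786, -0.004]
force: [-0.1, 0.8, -1.9]
grip_width: 0.0175
t 4.35 at [0.5406 0.2653 0.2054] yaw -159.3 zaxis [ 0.004  0.    -1.   ] w 0.0175 F [-0.1  0.8 -1.9]
  linear [0.2487 0.0218 0.0055] roll 0.029
```

```bash
python3 -m jog '[{"linear":[0.04,0.004,0],"roll":0.029,"jaw":-1},{"linear":[0.085,0.008,0],"roll":0.029,"jaw":-1},{"linear":[0.13,0.011,0],"roll":0.029,"jaw":-1},{"linear":[0.175,0.015,0],"roll":0.029,"jaw":-1},{"linear":[0.215,0.019,0],"roll":0.029,"jaw":-1}]'
python3 -m jog '[{"linear":[0.025,0.003,0],"roll":0,"jaw":-1},{"linear":[0.03,0.003,0],"roll":0,"jaw":-1},{"linear":[0.03,0.003,0],"roll":0,"jaw":-1}]'
python3 - <<'E'
from h import *
go((.608,.025,.2),199)
im,C=look("wrist",["front_left_mid","back_left_mid"])
# predicted tray/blocks overlay
cv2.imwrite("pics/e_raw.png",im)
O=np.array([.548,.0015]);w=np.radians(19);u=np.array([np.cos(w),np.sin(w)]);v=np.array([-u[1],u[0]])
for z,a,b in((.024,.131,.071),(.006,.125,.065)):
    P=np.array([np.r_[O+u*i*a+v*j*b,z] for i,j in((1,1),(1,-1),(-1,-1),(-1,1))]);q=wpix(C,P)
    cv2.polylines(im,[np.round(q).astype(np.int32)],True,(0,0,255) if z>.01 else (255,0,255),1)
cv2.imwrite("pics/e.png",im)
t=snapshot("top");cv2.imwrite("pics/t2.png",t)
E
```

```text
time: 4.85
position: [0.5983, 0.0555, 0.2041]
eef_rot: [-2.557, 1.824, -0.002]
force: [0.7, 1.0, -2.0]
grip_width: 0.0174
time: 5.15
position: [0.6047, 0.0251, 0.2028]
eef_rot: [2.555, -1.827, 0.0]
force: [-0.1, 0.0, -2.9]
grip_width: 0.0173
t 5.15 at [0.6047 0.0251 0.2028] yaw -161.1 zaxis [-0. -0. -1.] w 0.0173 F [-0.1  0.  -2.9]
  linear [ 0.0011 -0.0031  0.0028] roll -0.002
wrist front_left_mid 0.76 [0.5643 0.028  0.0355]
wrist back_left_mid 0.88 [0.6409 0.0537 0.0346]
```

View pics/e.png

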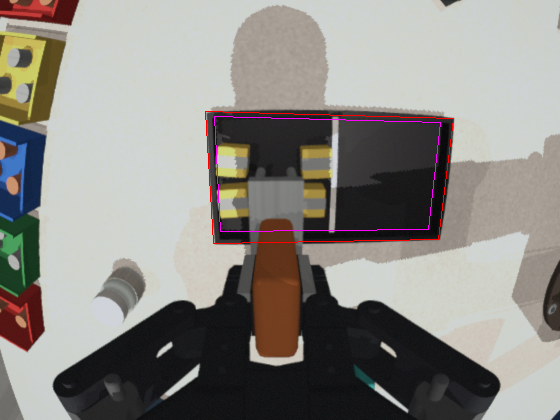

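```bash
cat >> h.py <<'E'
def wplane(C,uv,z):
    K=np.array(C["mtx"]);a=(np.array(uv)-K[:2,2])/K[0,0];t=np.hypot(*a)
    V=np.linalg.inv(C["view"]);r=V[:3,:3]@np.r_[a/t*np.sin(t),np.cos(t)];o=V[:3,3];return o+r*(z-o[2])/r[2]
O=np.array([.548,.0015]);TW=np.radians(19);U=np.array([np.cos(TW),np.sin(TW)]);Vv=np.array([-U[1],U[0]])
def tray(p): d=np.array(p[:2])-O;return (np.r_[d@U,d@Vv]*1000).round(1)
E
python3 - <<'E'
from h import *
C=calibration("wrist")
for n,uv,z in(("front inner bottom",(301,162),.006),("front outer top",(331,162),.034),("back inner bottom",(249,162),.006),("back outer top",(218,162),.034),("line",(335,175),.006),("fr outer y",(316,146),.034),):
    print(n,tray(wplane(C,uv,z)))
im=cv2.imread("pics/e_raw.png")[95:255,195:355];cv2.imwrite("pics/f.png",cv2.convertScaleAbs(cv2.resize(im,None,fx=3.5,fy=3.5,interpolation=cv2.INTER_CUBIC),alpha=1.2))
print(tray(arm.read_state()["position"]))
E
```

```text
front inner bottom [ 35.4 -12.4]
front outer top [  7.8 -18. ]
back inner bottom [ 90.8 -12.5]
back outer top [119.2 -18. ]
line [-2.   1.5]
fr outer y [ 23.2 -33.6]
[62.2  5.7]
```

View pics/f.png

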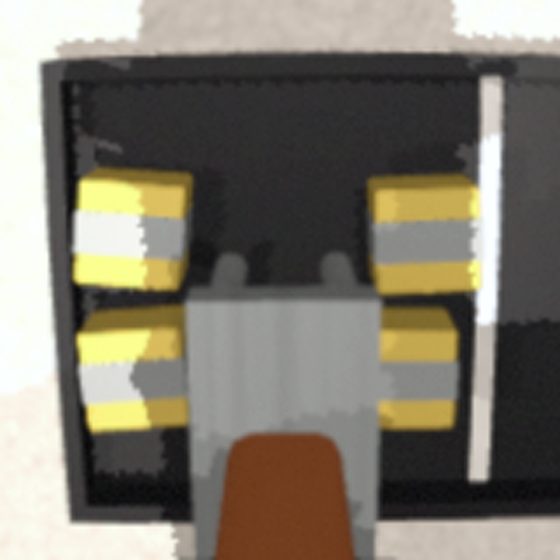

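```bash
python3 -c "
from h import *
go((.6093,.0247,.1),199)"; 
```

```text
t 5.35 at [0.605  0.0271 0.2038] yaw -160.9 zaxis [ 0.001  0.    -1.   ] w 0.0174 F [-0.  -0.8 -3.1]
  linear [ 0.0036 -0.0031  0.1039] roll 0.001
```

```bash
python3 -m jog '[{"linear":[0.003,-0.003,0.02],"roll":0,"jaw":-1},{"linear":[0.003,-0.003,0.05],"roll":0,"jaw":-1},{"linear":[0.003,-0.003,0.07],"roll":0,"jaw":-1},{"linear":[0.003,-0.003,0.075],"roll":0,"jaw":-1},{"linear":[0.003,-0.003,0.075],"roll":0,"jaw":-1}]'
python3 - <<'E'
from h import *
go((.6093,.0247,.082),199); print(tray(arm.read_state()["position"]))
E
```

```text
time: 5.85
position: [0.6086, 0.0259, 0.1284]
eef_rot: [2.559, -1.821, 0.001]
force: [-0.4, -0.6, -2.1]
grip_width: 0.0172
t 5.85 at [0.6086 0.0259 0.1284] yaw -160.9 zaxis [ 0.    -0.001 -1.   ] w 0.0172 F [-0.4 -0.6 -2.1]
  linear [ 0.0014 -0.0003  0.0464] roll 0.002
[65.2  3.4]
```

```bash
python3 -m jog '[{"linear":[0.001,0,0.012],"roll":0,"jaw":-1},{"linear":[0.001,0,0.024],"roll":0,"jaw":-1},{"linear":[0.001,0,0.036],"roll":0,"jaw":-1},{"linear":[0.001,0,0.043],"roll":0,"jaw":-1},{"linear":[0.001,0,0.045],"roll":0,"jaw":-1}]'
python3 - <<'E'
from h import *
go((.6093,.0247,.077),199); print(tray(arm.read_state()["position"]))
im,C=look("scene",[]);cv2.imwrite("pics/g.png",cv2.resize(im[180:330,170:370],None,fx=4,fy=4,interpolation=cv2.INTER_CUBIC))
E
```

```text
time: 6.35
position: [0.6083, 0.0247, 0.0821]
eef_rot: [2.558, -1.821, -0.001]
force: [-0.6, -0.6, -3.1]
grip_width: 0.0175
t 6.35 at [0.6083 0.0247 0.0821] yaw -160.9 zaxis [-0.002 -0.001 -1.   ] w 0.0175 F [-0.6 -0.6 -3.1]
  linear [ 0.0003 -0.001   0.0051] roll 0.002
[64.6  2.3]
```

View pics/g.png

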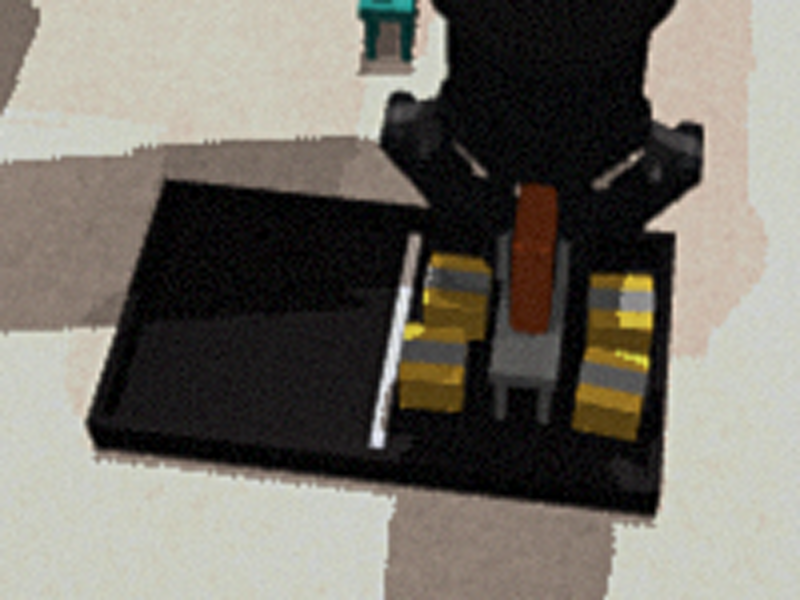

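```bash
python3 -m jog '[{"linear":[0,-0.001,0.002],"roll":0,"jaw":-1},{"linear":[0,-0.001,0.004],"roll":0,"jaw":-1},{"linear":[0,-0.001,0.005],"roll":0,"jaw":-1},{"linear":[0,-0.001,0.005],"roll":0,"jaw":-1}]'
python3 -c "
from h import *
go((*(O-.032*U+.002*Vv),.0765),199)"
```

```text
time: 6.8
position: [0.6095, 0.0251, 0.0774]
eef_rot: [2.558, -1.821, -0.001]
force: [-0.1, 0.4, -1.8]
grip_width: 0.0174
t 6.8 at [0.6095 0.0251 0.0774] yaw -160.9 zaxis [-0.001 -0.001 -1.   ] w 0.0174 F [-0.1  0.4 -1.8]
  linear [0.0001 0.0978 0.0011] roll 0.002
```

```bash
python3 -m jog '[{"linear":[0,0.004,0],"roll":0,"jaw":-1},{"linear":[0,0.010,0],"roll":0,"jaw":-1},{"linear":[0,0.017,0],"roll":0,"jaw":-1},{"linear":[0,0.024,0],"roll":0,"jaw":-1},{"linear":[0,0.031,0],"roll":0,"jaw":-1}]'
python3 -c "
from h import *
go((*(O-.032*U+.002*Vv),.0765),199);print(tray(arm.read_state()['position']))"
```

```text
time: 7.3
position: [0.5796, 0.0147, 0.0777]
eef_rot: [2.559, -1.821, -0.0]
force: [-0.1, -0.0, -3.0]
grip_width: 0.0171
t 7.3 at [0.5796 0.0147 0.0777] yaw -160.9 zaxis [-0.001 -0.001 -1.   ] w 0.0171 F [-0.1 -0.  -3. ]
  linear [0.0001 0.0662 0.0012] roll 0.002
[34.2  2.2]
```

```bash
python3 -m jog '[{"linear":[0,0.008,0],"roll":0,"jaw":-1},{"linear":[0,0.016,0],"roll":0,"jaw":-1},{"linear":[0,0.024,0],"roll":0,"jaw":-1},{"linear":[0,0.032,0],"roll":0,"jaw":-1},{"linear":[0,0.040,0],"roll":0,"jaw":-1}]'
python3 -m jog '[{"linear":[0,0.008,0],"roll":0,"jaw":-1},{"linear":[0,0.015,0],"roll":0,"jaw":-1},{"linear":[0,0.020,0],"roll":0,"jaw":-1},{"linear":[0,0.024,0],"roll":0,"jaw":-1},{"linear":[0,0.026,0],"roll":0,"jaw":-1}]'
python3 - <<'E'
from h import *
print(tray(arm.read_state()['position']))
go((*(O-.027*U+.002*Vv),.2),199)
im,C=look("scene",[]);cv2.imwrite("pics/i.png",cv2.resize(im[180:330,170:370],None,fx=4,fy=4,interpolation=cv2.INTER_CUBIC))
E
```

```text
time: 7.8
position: [0.5413, 0.0014, 0.0778]
eef_rot: [2.559, -1.821, 0.0]
force: [1.0, -0.1, -2.0]
grip_width: 0.0166
time: 8.3
position: [0.5165, -0.0072, 0.0779]
eef_rot: [2.559, -1.821, 0.0]
force: [1.2, -0.3, -2.5]
grip_width: 0.0171
[-32.7   2. ]
t 8.3 at [ 0.5165 -0.0072  0.0779] yaw -160.9 zaxis [-0.    -0.001 -1.   ] w 0.0171 F [ 1.2 -0.3 -2.5]
  linear [ 1.000e-04 -5.600e-03 -1.221e-01] roll 0.002
```

View pics/i.png

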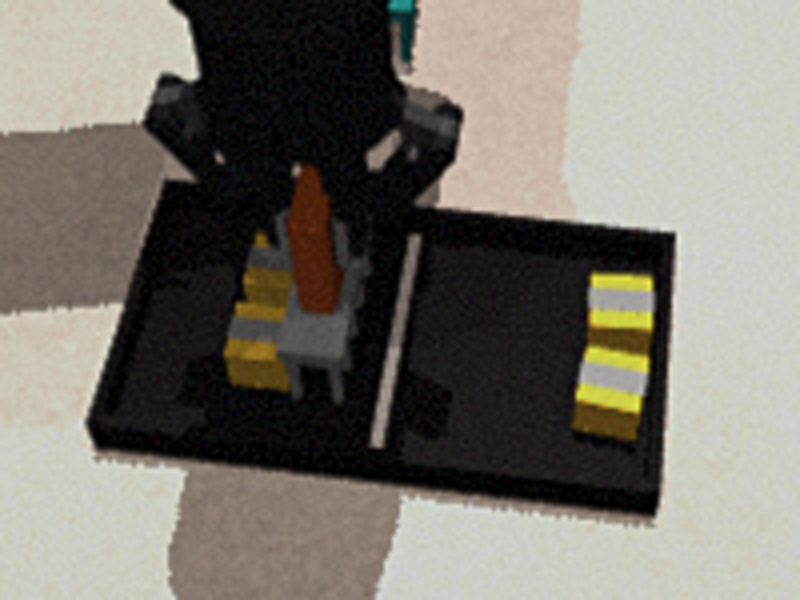

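```bash
python3 -m jog '[{"linear":[0,-0.006,0],"roll":0,"jaw":-1},{"linear":[0,-0.006,-0.02],"roll":0,"jaw":-1},{"linear":[0,-0.006,-0.06],"roll":0,"jaw":-1},{"linear":[0,-0.006,-0.1],"roll":0,"jaw":-1},{"linear":[0,-0.006,-0.125],"roll":0,"jaw":-1}]'
python3 -c "
from h import *
go((.5385,.2635,.205),200.6)"
```

```text
time: 8.85
position: [0.5234, -0.0049, 0.2059]
eef_rot: [-2.559, 1.821, -0.003]
force: [0.3, 0.7, -3.2]
grip_width: 0.0169
t 8.85 at [ 0.5234 -0.0049  0.2059] yaw -160.9 zaxis [ 0.002 -0.    -1.   ] w 0.0169 F [ 0.3  0.7 -3.2]
  linear [-0.2486 -0.1022  0.0008] roll -0.025
```

```bash
python3 -m jog '[{"linear":[-0.04,-0.016,0],"roll":-0.025,"jaw":-1},{"linear":[-0.085,-0.035,0],"roll":-0.025,"jaw":-1},{"linear":[-0.13,-0.053,0],"roll":-0.025,"jaw":-1},{"linear":[-0.175,-0.072,0],"roll":-0.025,"jaw":-1},{"linear":[-0.21,-0.086,0],"roll":-0.025,"jaw":-1}]'
python3 -m jog '[{"linear":[-0.03,-0.013,0],"roll":0,"jaw":-1},{"linear":[-0.039,-0.016,0],"roll":0,"jaw":-1},{"linear":[-0.039,-0.016,0],"roll":0,"jaw":-1}]'
python3 - <<'E'
from h import *
go((.5385,.2635,.0725),200.6)
t=snapshot("top");C=calibration("top")
for n,q in(("near",[(-.131+.0),0]),):pass
x=O-.06*U; c=pix(C,[*O,.02]).astype(int)
a=t[c[1]-75:c[1]+75,c[0]-75:c[0]+75];cv2.imwrite("pics/j.png",cv2.resize(a,None,fx=4,fy=4,interpolation=cv2.INTER_CUBIC))
E
```

```text
time: 9.35
position: [0.536, 0.2245, 0.2057]
eef_rot: [-2.582, 1.787, -0.004]
force: [0.2, 0.0, -2.1]
grip_width: 0.0173
time: 9.65
position: [0.5372, 0.2683, 0.2049]
eef_rot: [2.585, -1.785, 0.003]
force: [-0.0, -0.3, -2.0]
grip_width: 0.0176
t 9.65 at [0.5372 0.2683 0.2049] yaw -159.3 zaxis [ 0.001 -0.001 -1.   ] w 0.0176 F [-0.  -0.3 -2. ]
  linear [0.0047 0.0006 0.1324] roll 0.002
```

View pics/j.png

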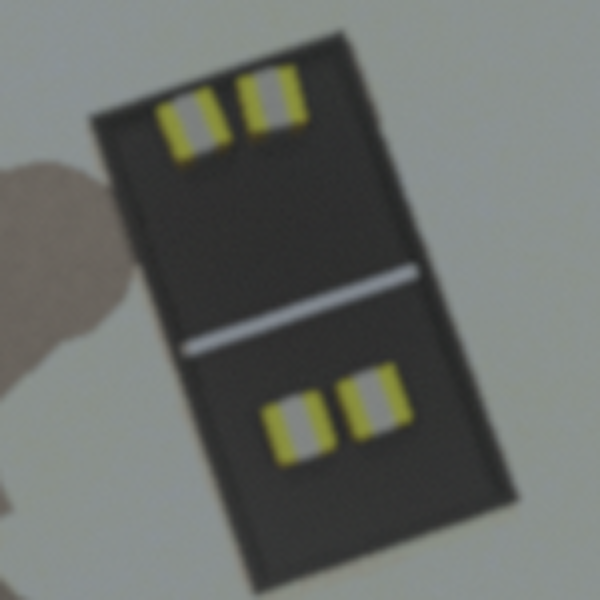

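```bash
python3 -m jog '[{"linear":[0.004,0,0.03],"roll":0,"jaw":-1},{"linear":[0.004,0,0.07],"roll":0,"jaw":-1},{"linear":[0.004,0,0.1],"roll":0,"jaw":-1},{"linear":[0.004,0,0.118],"roll":0,"jaw":-1},{"linear":[0.004,0,0.122],"roll":0,"jaw":-1}]'
python3 -m jog '[{"linear":[0,0,0],"roll":0,"jaw":-1}]'
python3 -c "
from h import *
go((.5385,.2635,.071),200.6)"
```

```text
time: 10.2
position: [0.5375, 0.2608, 0.0806]
eef_rot: [2.579, -1.786, 0.001]
force: [1.0, -1.1, -2.2]
grip_width: 0.0178
time: 10.3
position: [0.5379, 0.26, 0.0808]
eef_rot: [2.578, -1.786, 0.001]
force: [-0.1, 0.1, -2.1]
grip_width: 0.0173
t 10.3 at [0.5379 0.26   0.0808] yaw -159.4 zaxis [-0.002 -0.005 -1.   ] w 0.0173 F [-0.1  0.1 -2.1]
  linear [-0.0031 -0.0018  0.0098] roll -0.001
```

```bash
python3 -m jog '[{"linear":[0,0,0.003],"roll":0,"jaw":-1},{"linear":[0,0,0.006],"roll":0,"jaw":-1},{"linear":[0,0,0.008],"roll":0,"jaw":-1},{"linear":[0,0,0.0095],"roll":0,"jaw":-1},{"linear":[0,0,0.0095],"roll":0,"jaw":-1}]'
python3 -m jog '[{"linear":[0,0,0],"roll":0,"jaw":-1}]'
python3 -c "
from h import *
go((.5385,.2635,.071),200.6)"
```

```text
time: 10.8
position: [0.5379, 0.26, 0.0714]
eef_rot: [2.578, -1.786, 0.001]
force: [0.8, -0.0, -2.4]
grip_width: 0.0172
time: 10.9
position: [0.5379, 0.2601, 0.0715]
eef_rot: [2.578, -1.786, 0.002]
force: [-0.6, 0.8, -2.1]
grip_width: 0.0177
t 10.9 at [0.5379 0.2601 0.0715] yaw -159.4 zaxis [-0.002 -0.005 -1.   ] w 0.0177 F [-0.6  0.8 -2.1]
  linear [-0.003  -0.0017  0.0005] roll -0.001
```

```bash
python3 -m jog '[{"linear":[0,0,0.0007],"roll":0,"jaw":-1},{"linear":[0,0,0.0015],"roll":0,"jaw":-1},{"linear":[0,0,0.0015],"roll":0,"jaw":-1}]'
```

```text
time: 11.2
position: [0.5381, 0.2602, 0.0707]
eef_rot: [2.579, -1.786, 0.002]
force: [-1.8, -1.1, 3.7]
grip_width: 0.0172
```

Contact (force +3.7 N up). Release gradually.

```bash
python3 -m jog '[{"linear":[0,0,0],"roll":0,"jaw":-0.4},{"linear":[0,0,0],"roll":0,"jaw":0},{"linear":[0,0,0],"roll":0,"jaw":0.4},{"linear":[0,0,0],"roll":0,"jaw":0.5},{"linear":[0,0,0],"roll":0,"jaw":0.5}]'
python3 -m jog '[{"linear":[0,0,-0.02],"roll":0,"jaw":0.5},{"linear":[0,0,-0.06],"roll":0,"jaw":0.5},{"linear":[0,0,-0.1],"roll":0,"jaw":0.5},{"linear":[0,0,-0.15],"roll":0,"jaw":0.5},{"linear":[0,0,-0.18],"roll":0,"jaw":0.5}]'
python3 -m jog '[{"linear":[0.1,0.05,-0.03],"roll":0,"jaw":0.5},{"linear":[0.1,0.05,-0.03],"roll":0,"jaw":0.5},{"linear":[0.1,0.05,-0.03],"roll":0,"jaw":0.5},{"linear":[0.1,0.05,-0.03],"roll":0,"jaw":0.5},{"linear":[0.1,0.05,-0.03],"roll":0,"jaw":0.5}]'
python3 -c "
from h import *
im=snapshot('scene');cv2.imwrite('pics/k.png',cv2.resize(im[90:330,170:450],None,fx=2.5,fy=2.5))"
```

```text
time: 11.7
position: [0.5381, 0.2602, 0.0706]
eef_rot: [2.579, -1.786, 0.002]
force: [0.1, 0.4, 0.1]
grip_width: 0.0638
time: 12.2
position: [0.5393, 0.2614, 0.2549]
eef_rot: [2.582, -1.788, 0.005]
force: [0.6, 0.7, -1.2]
grip_width: 0.0639
time: 12.7
position: [0.5277, 0.1503, 0.2851]
eef_rot: [2.582, -1.789, 0.005]
force: [0.4, 0.2, -0.4]
grip_width: 0.0638
```

View pics/k.png

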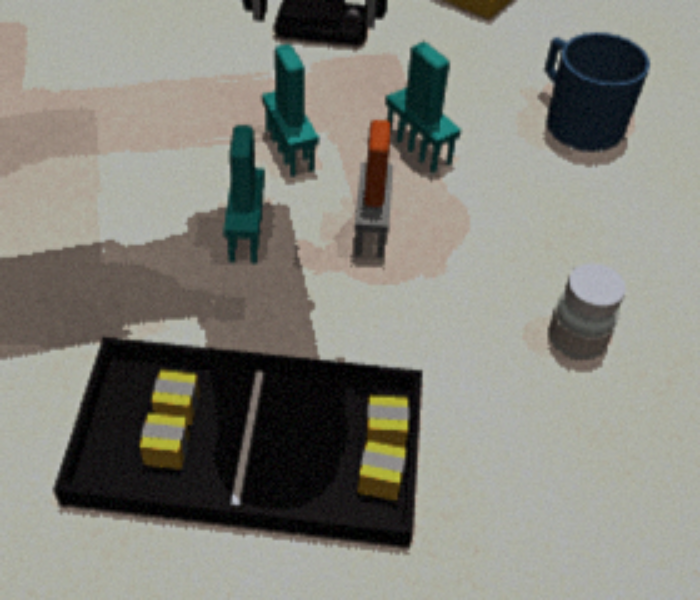

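The rake is standing on the bench, and the blocks lie flat, two in each half and clear of the line.

```bash
python3 -c "
from cell import job
print(job.hand_in())"
```

```text
the job is handed in; nothing more can be done
None
```

The job is done and handed in, at about 12.8 s of robot time. I gripped the orange-handled rake and set its tines down between the two rows. I drew the front row about 97 mm towards the robot, lifted clear, and stood the rake upright back at its starting place beside the tray.

- **Final pictures:** the front pair lies flat in the near half, about 45 mm from the line to their near edges by the rake's stroke. The back pair is undisturbed in the far half, and the rake is standing free with the gripper clear of it.
- **Forces:** all wrist readings I saw stayed at or below about 6 N.
- **Touching the bed:** before raking, the force hardly changed as the tines came down. They were on the tray floor or within about 1 mm of it.
- **Measurement disagreement:** the white line came out about 2 mm from where I had placed the tray's centre, too small to matter here.

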